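Counter-hold the bolt behind the tube-holder bracket

TASK

The blue tube-holder arm on the bracket has sagged because its bolt is loose. Reach down into the narrow gap behind the bracket's front plate, grip the brass bolt head by its two flats so that it is squared up and the arm in front is level again with its tube upright, and keep the head from turning so that a colleague can tighten the nut: finish while still holding it like that. Do not touch the arm or its tube, and leave the things around it where they are.

Things in the scene. Friction and masses are not known exactly. Their poses are not given: they have to be found in the camera images.
- bracket: U-shaped aluminium bracket fixed to the worktop. Origin on the worktop below the bolt axis, in the front plate's rear face; x runs from front to rear plate, y along the 150 mm wide plates, z up. Front plate x -6 to 0 mm, top z 140; rear plate x 46 to 51, top z 118. The 46 mm gap between is open at top and ends, floor z 8. Bolt axis along x at z 100 mm.
- bolt_head: brass hammer-shaped bolt head in mid-gap, a block 20 mm along x, 10 along y (across its two flats), 40 along z. Origin at its centre, at bracket x 23, y 0, z 100 mm, 40 mm below the front plate's top edge. Axes as the bracket's when the arm is level; sagged, it is rolled about x by up to 0.26 rad. Squeezing the flats between vertical fingers squares it up.
- holder: blue arm on the bolt, in front of the front plate, reaching 127 mm to the bracket's +y side and forward to bracket x -43 mm; a white sleeve on it holds a red-capped sample tube (top 55 mm above the bolt axis, 114 mm to its side). It turns with the bolt head; its weight turns the bolt with 0.05 to 0.13 N m. Not to be touched. Origin on the bolt axis.
- pivot (a joint): turn of bolt, head and arm together, in rad: 0 = arm level, tube upright and head flats vertical; positive = the arm's +y end has sagged. Runs from -0.26 to 0.26; left alone it sags to the stop at about 0.26.
- rack_red: black tube rack full of red-capped tubes, 112x215x114 mm; a bystander to leave alone, origin at the centre of its underside.
- rack_blue: black rack with some blue-capped tubes, 112x215x113 mm; a bystander to leave alone, origin at the centre of its underside.
- rack_clear: black rack of open clear tubes, 112x215x99 mm; a bystander to leave alone, origin at the centre of its underside.
- cap_tub: clear tub of yellow caps, 159x185x74 mm; a bystander to leave alone, origin at the centre of its underside.
- glasses: black safety glasses, 175x146x48 mm; a bystander to leave alone, origin at the centre of its underside.
- carrier_1: ivory tube carrier with a few tubes, 32x188x97 mm, standing on the ivory tray; a bystander to leave alone, origin at the centre of its underside.
- carrier_2: empty ivory tube carrier, 32x188x78 mm, standing on the ivory tray; a bystander to leave alone, origin at the centre of its underside.
- marker: black marker pen, 49x116x16 mm; a bystander to leave alone, origin at the centre of its underside.

How it is judged (in metres and radians):
At the end, for the whole second after the job is handed in: The fingers grip the bolt head (over 3 N, grasp point within 27 mm of its centre and 10 mm of its mid-plane between the flats), the arm is level within 0.07 rad (4 degrees) and still, nothing touches arm or tube; all through the last second, the robot still holding (value of joint pivot between -0.07 and 0.07 rad and velocity of joint pivot between -0.05 and 0.05 rad/s and contact force between bolt_head and the fingers above 3 N and y of the grasp point in the frame of bolt_head between -0.01 and 0.01 m and distance between the grasp point and bolt_head below 0.027 m and contact force between holder and anything else below 0.5 N); the arm keeps its last pose, push and grip.
It fails at once if the arm or its tube is touched by the robot (contact force between holder and the fingers above 1 N or contact force between holder and the arm above 1 N).
It fails at once if a thing around the work is moved more than 25 mm (distance of any of rack_red, rack_blue, rack_clear, cap_tub, glasses, carrier_1, carrier_2, marker from where it was at the start of the episode above 0.025 m).
It also fails if it takes over 32 s, if anything falls off the work surface, if the arm or the gripper's body presses on something with over 40 N, if the wrist force passes 120 N, or if a joint passes its speed limit or range.

ROBOT

A 6-joint arm with a two-finger parallel gripper is mounted at the origin on the work surface; the furniture and walls round the work are solid. World frame = base frame: x ahead of the robot, y to its left, z up, the work surface at z = 0. Lengths are in mm, angles in rad, forces in N, time in s.
With the tool pointing down it reaches from about 275 to 1000 mm from the base axis. Payload 8.4 kg.
Tool frame: the origin (TCP) lies at the centre of the arm's flange, where the gripper is bolted on; the fingertips stand 173 mm ahead of it and the grasp point (between the pads) lies 155 mm ahead of it; z points along the fingers, y is the direction in which the jaws open and shut (so a half turn about z gives the same grasp; the last joint's range is limited). The gripper opens to 85 mm and grips with 20 to 120 N. Pads are 22 mm wide; open, the fingers measure 114 mm over their backs; the gripper's body (76 mm by 85 mm) begins 54 mm behind the grasp point. The pads swing forward as they close: fully open they stand 13 mm farther back than shut.
Start: joints at [-1.251, 0.353, 1.633, -0, 1.155, -0.002], TCP at [197.671, -592.921, 404.681] pointing down, gripper open.
Joint ranges: [-2.63, 2.63], [-0.92, 2.1], [0.06, 2.66], [-1.3, 4.44], [0, 2.69], [-3.02, 3.02]. Speed limits (rad/s): [2.22, 2.22, 2.79, 3.14, 3.14, 3.14].

INTERFACE

Orientations are given as [roll, pitch, yaw] about the fixed x, y, z axes, in that order (R = Rz(yaw) Ry(pitch) Rx(roll)).
In Python, from rig import sense, grab_frame, camera_model, sign_off gives the robot as it stands. The module is installed in compiled form; this text tells all that it offers.
- The arm moves only by the tool step_arm, never from a script. Its argument "commands" is a list of rows, each a list of 3 entries, a list of its own where there are three numbers: the shift along the tool's x, y, z in mm, then the turn about the tool's z in rad, then the opening, from 0 (shut) to 1 (fully open). A call has 1 to 20 rows; each row shifts and turns the pose as measured when the row begins, along the tool's axes as they then stand; what a row does not reach is not made up. A row lasts 1/8 s, in which the tool goes at most 62.5 mm and 10.7 degrees, less where a joint would pass 70% of its speed; a pose out of reach is approached as far as the arm can. A call with a gripper value outside its range is refused whole. The fingers move at their own pace and stop on an object; "force" is the grip in N (left out, the last holds). Time passes only in rows, so rows that do not move let the fingers close. It gives the time, the measured TCP pose, the force and the opening at its end, in the units of the state.
- sense(): the state, without advancing time (a new reading comes with each control period).
- grab_frame(name): name is "side" or "top" or "wrist"; returns the picture (480x640x3 uint8, blue, green, red); there is no depth.
- camera_model(name): a dict with "fx", "fy", "cx", "cy" (pixels), "R" (3x3) and "t" (3): a world point X has camera coordinates R X + t. Camera axes: x right, y down, z forward; pixel columns grow to the right and rows downward; lengths in mm; the calibration is good to about 2 mm. The wrist camera is an equidistant fisheye: a pixel r from the principal point sees the ray r / f radians off the axis. A picture is of the moment at which its call begins: read the wrist's pose just before it. camera_model takes no time and is no camera call; for the wrist camera it gives the pose at the moment of the call.
- sign_off(): hands the job in, once; it reports no verdict.
The state is a dict: "clock": time; "qpos": joint angles; "qvel": joint speeds; "joint_efforts": joint torques, N m; "eef_pos": TCP position; "tcp_rot": TCP orientation; "contact_force": force on the tool from outside, world axes, zero at the start; "wrist_torque": the same for the moment, N m; "opening": opening from 0.0 (shut) to 1.0 (fully open).
Only numpy, scipy, OpenCV 4.12 (cv2) and the standard library are available. Lean on these libraries where they do the work, as an engineer would, in place of code of your own. Each camera call takes 0.05 s, during which the arm holds its last target. There are 200 camera calls.

## Working session

There is one attempt and no reset: what is moved stays moved. The work goes in short steps, Python scripts to look and compute and a tool call to move; the robot and the scene stay as the last step left them, time stands still between calls to the robot, and variables do not carry over. Pictures are saved under pics/ and viewed, about 8 in all and at most 12, crops included, and the job is handed in when it is done.

Besides the shell and the picture viewer there is one more tool, called after "Emit:" as name(argument=value, ...), one argument or row to a line, values as JSON. step_arm: Moves the arm, as the interface text tells. Its arguments: {"type":"object","properties":{"commands":{"type":"array","items":{"type":"array"}},"force":{"type":"number"}},"required":["commands"]}

```bash
mkdir -p pics
python3 - <<'E'
from rig import *
import cv2
s=sense();print(s)
for n in("side","top","wrist"):
    m=camera_model(n);print(n,m)
    cv2.imwrite(f"pics/{n}0.png",grab_frame(n))
E
```

```text
{'clock': 0.0, 'qpos': array([-1.25142270e+00,  3.53661300e-01,  1.63415001e+00, -2.60249609e-05,
        1.15516415e+00, -2.37497222e-03]), 'qvel': array([-4.46606618e-04, -2.33669837e-03,  6.43505776e-04, -1.01264550e-04,
        7.10780541e-05,  2.40870286e-03]), 'joint_efforts': array([-4.23548427e-04, -6.05252481e+01, -3.42065191e+01, -9.28525856e-05,
        9.41554550e-03,  1.10214353e-05]), 'eef_pos': array([ 197.57860737, -592.70119257,  403.94649632]), 'tcp_rot': array([-3.14020979e+00,  2.05104842e-05,  3.21759142e-01]), 'contact_force': array([-0.09971609,  0.2250111 , -0.28044247]), 'wrist_torque': array([ 0.01220272,  0.00200541, -0.02294256]), 'opening': 0.9957266382683841}
side {'fx': 610.5896994607103, 'fy': 610.5896994607103, 'cx': 326.36777968648266, 'cy': 233.39162030331724, 'R': array([[-0.82808534, -0.56049954,  0.01072084],
       [-0.30535774,  0.43493449, -0.84710604],
       [ 0.47013968, -0.70474978, -0.53131575]]), 't': array([ 398.33971295,  267.15789572, 1184.69010254])}
top {'fx': 486.515070004771, 'fy': 486.515070004771, 'cx': 312.6103521899417, 'cy': 232.77423229173604, 'R': array([[-0.02275926, -0.99919727, -0.03296714],
       [-0.99717872,  0.02504796, -0.07076163],
       [ 0.07153059,  0.03126364, -0.99694832]]), 't': array([  -8.40100877,  523.64503701, 1111.71329148])}
wrist {'fx': 371.64829954431775, 'fy': 371.64829954431775, 'cx': 319.4726491837394, 'cy': 243.37209715615924, 'R': array([[ 0.31703419, -0.94841289, -0.00151948],
       [-0.90431253, -0.30277447,  0.3009094 ],
       [-0.28584641, -0.09402449, -0.95365152]]), 't': array([-624.16658771,  -39.93846527,  380.20506494])}
```

View pics/top0.png

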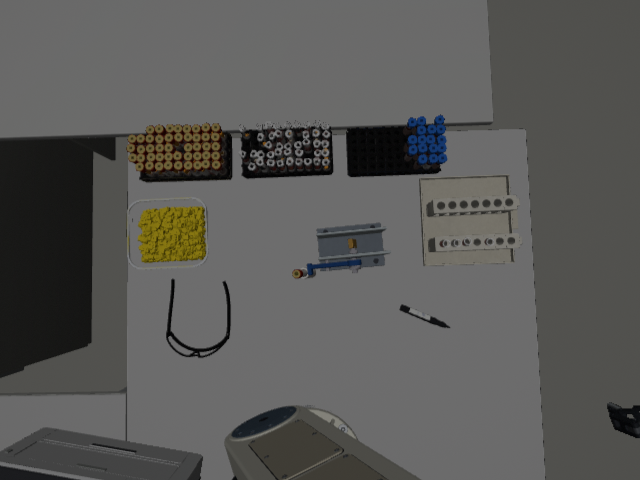

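View pics/side0.png

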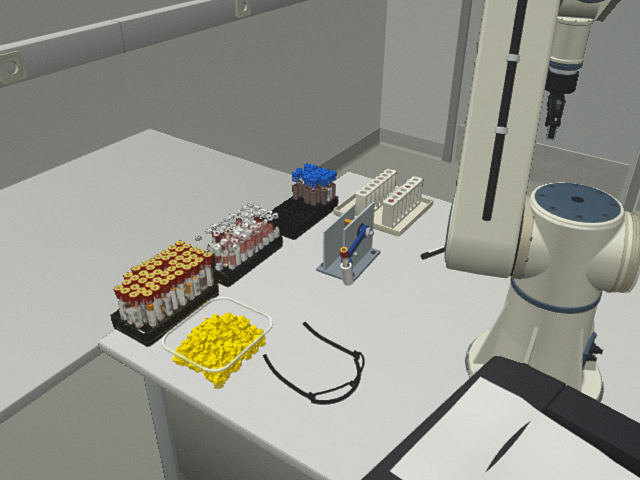

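The top view shows the bracket around (352,245), with the front plate towards the robot and the arm reaching left (+y) to the tube at (297,273). The brass head is at about (352,243).

```bash
cat > h.py <<'E'
import numpy as np,cv2
from rig import *
def ray(m,u,v,fish=False):
    p=np.array([(u-m["cx"])/m["fx"],(v-m["cy"])/m["fy"]])
    if fish:
        r=np.linalg.norm(p); d=np.r_[p/r*np.sin(r),np.cos(r)]
    else: d=np.r_[p,1]
    R=np.array(m["R"]);t=np.array(m["t"]);return -R.T@t,R.T@d
def hit(m,u,v,z,fish=False):
    c,d=ray(m,u,v,fish);return c+d*(z-c[2])/d[2]
E
python3 - <<'E'
from h import *
t=cv2.imread("pics/top0.png");c=t[210:290,280:400]
a=cv2.resize(c,None,fx=6.5,fy=6.5,interpolation=cv2.INTER_CUBIC)
cv2.imwrite("pics/topc.png",cv2.convertScaleAbs(a,alpha=1.7))
h=cv2.cvtColor(c,cv2.COLOR_BGR2HSV)
k=cv2.inRange(h,(12,120,60),(28,255,255));n,l,s,ce=cv2.connectedComponentsWithStats(k)
m=camera_model("top")
for i in range(1,n):
    p=ce[i]+[280,210];print(s[i],p,hit(m,*p,120))
E
```

```text
[68 29  5  9 40] [350.25 242.75] [ 492.96800851 -102.8915394   120.        ]
[13 60  7  8 29] [296.86206897 273.13793103] [431.74753859  10.94941143 120.        ]
```

View pics/topc.png

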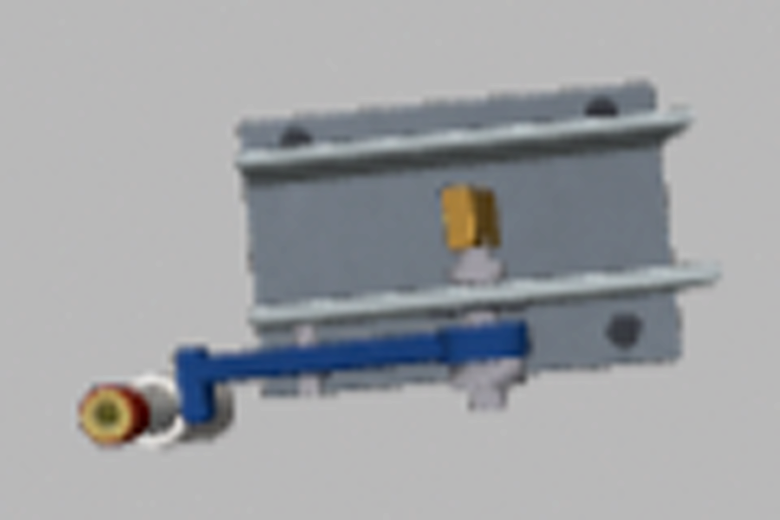

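The crop shows the front plate's top edge running from (250,318) to (718,272), the rear plate's from (240,160) to (690,120), and the brass top face at about (459,217). I'll turn these into positions.

Run:
```python
from h import *
m=camera_model("top")
P=lambda x,y,z:hit(m,280+x/6.5-.42,210+y/6.5-.42,z)
F=[P(250,318,140),P(718,272,140)];R=[P(240,160,118),P(690,120,118)];H=P(459,217,119)
for A in(F,R):
    d=A[0]-A[1];print(A,np.linalg.norm(d),"yaw",np.arctan2(-d[0],d[1]))
print("head top",H)
yaw=np.mean([np.arctan2(-(A[0]-A[1])[0],(A[0]-A[1])[1]) for A in(F,R)])
ex=np.array([np.cos(yaw),np.sin(yaw),0]);ey=np.array([-ex[1],ex[0],0])
cF=np.mean(F,0);cR=np.mean(R,0);print("yaw",yaw,"plate sep",(cR-cF)@ex,"(51.5) y diff",(cR-cF)@ey)
print("head rel to F",(H-cF)@ex,"(26)",(H-cF)@ey,"(~5)")
print("head est", cF+26*ex, cR-25.5*ex, H-4.9*ey)
```

```text
[array([461.07154916, -34.74643945, 140.        ]), array([ 472.13927877, -183.09371669,  140.        ])] 148.75956877724448 yaw 0.07446892928929172
[array([512.92697261, -32.23016501, 118.        ]), array([ 522.2766353 , -178.50710036,  118.        ])] 146.57543452955463 yaw 0.06383071440159575
head top [ 492.56759139 -102.80943     119.        ]
yaw 0.06914982184544374 plate sep 51.119900048085775 (51.5) y diff 0.019376198180670955
head rel to F 26.322344060979663 (26) 4.302194718640492 (~5)
head est [ 492.54327666 -107.12361519  140.        ] [ 492.16274631 -107.1305482   118.        ] [ 492.90615554 -107.69771951  119.        ]
```

The checks agree: plate separation is 51.1 mm (51.5 nominal), the head sits 26.3 mm from the front plate's middle (26 nominal), and the head offset matches the sag. The target is TCP x≈492.5, y≈-107.3, yaw≈0.069. I'll move above it while staying high.

Emit:
step_arm(
  commands=[
    [[0, 0, 0], 0.126, 1],
    [[0, 0, 0], 0.126, 1],
    [[29, -41, 0], 0, 1],
    [[29, -41, 0], 0, 1],
    [[29, -41, 0], 0, 1],
    [[29, -41, 0], 0, 1],
    [[29, -41, 0], 0, 1],
    [[29, -41, 0], 0, 1],
    [[29, -41, 0], 0, 1],
    [[29, -41, 0], 0, 1],
    [[29, -41, 0], 0, 1],
    [[29, -41, 0], 0, 1],
    [[0, 0, 0], 0, 1],
  ],
)

```text
clock: 1.78
eef_pos: [469.0, -152.6, 402.7]
tcp_rot: [-3.139, -0.0, 0.059]
contact_force: [-1.0, 0.2, 1.0]
opening: 1.002
```

Run:
```python
from h import *
s=sense();p,r=s["eef_pos"],s["tcp_rot"];print(s["clock"],p,r,s["opening"],s["contact_force"],s["qpos"])
y=r[2];d=np.array([492.5,-107.3])-p[:2];print("tool dx,dy",d@[np.cos(y),np.sin(y)],d@[np.sin(y),-np.cos(y)],"turn",y-.069)
m=camera_model("wrist");cv2.imwrite("pics/w1.png",grab_frame("wrist"));print(m,-m["R"].T@m["t"])
```

```text
1.775 [ 468.97852294 -152.60554702  402.70854838] [-3.13875891e+00 -3.21259482e-05  5.87592574e-02] 1.0021574809132312 [-0.95729224  0.15859185  0.96067526] [-0.31854341  0.14915953  1.91050482  0.00299574  1.08294429  1.19208808]
tool dx,dy 26.141471692766526 -43.846048074056704 turn -0.010240742616564324
{'fx': 371.64829954431775, 'fy': 371.64829954431775, 'cx': 319.4726491837394, 'cy': 243.37209715615924, 'R': array([[ 0.05954898, -0.99822074, -0.00304577],
       [-0.9519005 , -0.05770392,  0.30092475],
       [-0.30056507, -0.01502049, -0.95364303]]), 't': array([-179.06150077,  398.81597021,  516.86497483])} [ 545.6476091  -147.96609256  372.34570429]
```

View pics/w1.png

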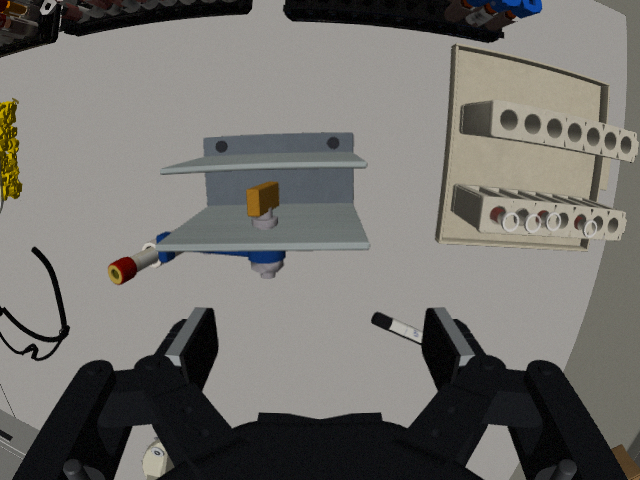

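The wrist view shows the front plate's edge from (160,248) to (369,247), the rear plate's from (161,172) to (367,163), and the brass head near (262,200). I'll check these by casting rays.

Run:
```python
from h import *
m=camera_model("wrist")
F=[hit(m,u,v,140,1) for u,v in((160,248),(369,247))];R=[hit(m,u,v,118,1) for u,v in((161,172),(367,163))]
for A in(F,R):
    d=A[0]-A[1];print(A,np.linalg.norm(d),np.arctan2(-d[0],d[1]))
cF,cR=np.mean(F,0),np.mean(R,0);y=.069;ex=np.array([np.cos(y),np.sin(y),0]);print(cF+26*ex,cR-25.5*ex)
```

```text
[array([461.45578299, -41.20627764, 140.        ]), array([ 470.98360989, -185.67389858,  140.        ])] 144.78146630114014 0.06585592524974432
[array([512.10315135, -34.85477823, 118.        ]), array([ 524.15364858, -182.28929449,  118.        ])] 147.92616761702666 0.08155328868876326
[ 492.15782799 -111.64751131  140.        ] [ 492.68907863 -110.33014053  118.        ]
```

Emit:
step_arm(
  commands=[
    [[26, -44, 0], -0.01, 1],
    [[0, 0, 0], 0, 1],
    [[0, 0, 0], 0, 1],
  ],
)

```text
clock: 2.2
eef_pos: [490.9, -110.0, 402.3]
tcp_rot: [-3.14, 0.002, 0.066]
contact_force: [0.5, -1.3, 0.3]
opening: 1.003
```

Run:
```python
from h import *
s=sense();p,r=s["eef_pos"],s["tcp_rot"];print(s["clock"],p,r)
y=r[2];d=np.array([492.5,-107.3])-p[:2];print("tool dx,dy",d@[np.cos(y),np.sin(y)],d@[np.sin(y),-np.cos(y)],"turn",y-.069)
cv2.imwrite("pics/w2.png",grab_frame("wrist"))
```

```text
2.2 [ 490.88000856 -109.99000264  402.31675979] [-3.14033821e+00  2.19628567e-03  6.60917047e-02]
tool dx,dy 1.794112034205261 -2.5771395978441243 turn -0.0029082952929507244
```

View pics/w2.png

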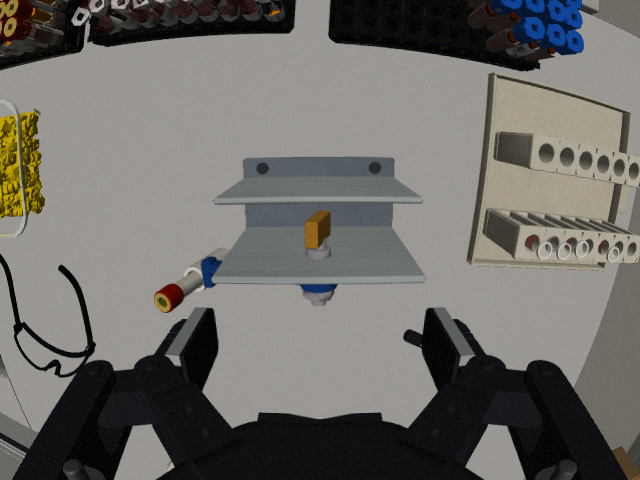

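Front plate edge ends are now at (213,282) and (425,282), and the rear's at (214,203) and (423,201). The bracket is centred under the gripper and parallel to it.

Run:
```python
from h import *
m=camera_model("wrist")
F=[hit(m,u,v,140,1) for u,v in((213,282),(425,282))];R=[hit(m,u,v,118,1) for u,v in((214,203),(423,201.5))]
for A in(F,R):
    d=A[0]-A[1];print(np.linalg.norm(d),np.arctan2(-d[0],d[1]))
cF,cR=np.mean(F,0),np.mean(R,0);y=.069;ex=np.array([np.cos(y),np.sin(y),0]);print(cF+26*ex,cR-25.5*ex)
```

```text
148.22666228961012 0.06712260372945206
149.09708856618207 0.0737432718211864
[ 491.54268899 -109.16486967  140.        ] [ 492.14736566 -108.81270644  118.        ]
```

Emit:
step_arm(
  commands=[
    [[1.5, -1.5, 25], -0.003, 1],
    [[0, 0, 35], 0, 1],
    [[0, 0, 0], 0, 1],
  ],
)

```text
clock: 2.62
eef_pos: [490.9, -112.0, 341.8]
tcp_rot: [-3.141, 0.001, 0.064]
contact_force: [0.6, -0.5, -0.2]
opening: 0.998
```

Run:
```python
from h import *
s=sense();p,r=s["eef_pos"],s["tcp_rot"];print(s["clock"],p,r,s["contact_force"])
y=r[2];d=np.array([492.1,-108.5])-p[:2];print("tool dx,dy",d@[np.cos(y),np.sin(y)],d@[np.sin(y),-np.cos(y)],"turn",y-.069)
cv2.imwrite("pics/w3.png",grab_frame("wrist"))
```

```text
2.625 [ 490.85861939 -111.9887852   341.83041339] [-3.14115382e+00  1.10309480e-03  6.38700138e-02] [ 0.6119194  -0.50201862 -0.21212816]
tool dx,dy 1.4615267285468547 -3.4024384838033344 turn -0.005129986188901869
```

View pics/w3.png

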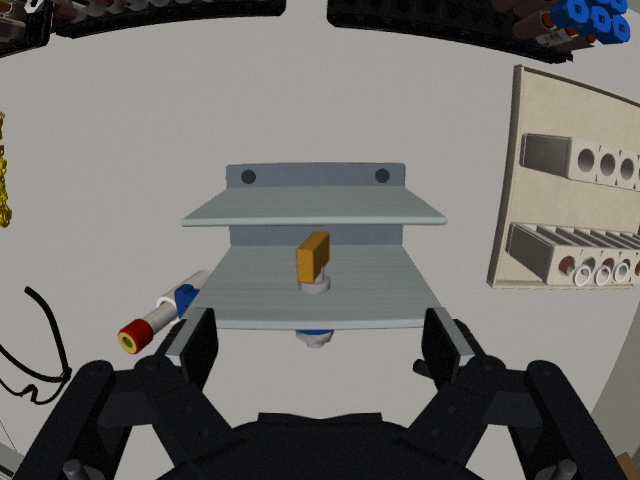

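The rear edge runs from (182,223) to (446,221), so its centre is at u≈314. That puts the gripper about 3 mm too far to −y, matching the measured pose. I'll correct that and continue down.

Emit:
step_arm(
  commands=[
    [[1.5, -3.5, 0], -0.005, 1],
    [[0, 0, 0], 0, 1],
  ],
)

```text
clock: 2.92
eef_pos: [493.6, -109.3, 345.8]
tcp_rot: [3.14, -0.005, 0.068]
contact_force: [0.8, 0.3, -0.1]
opening: 1.004
```

Run:
```python
from h import *
m=camera_model("wrist")
s=sense();p,r=s["eef_pos"],s["tcp_rot"];im=grab_frame("wrist");print(s["clock"],p,r)
y=r[2];d=np.array([492.1,-108.5])-p[:2];print("tool dx,dy",d@[np.cos(y),np.sin(y)],d@[np.sin(y),-np.cos(y)],"turn",y-.069)
cv2.imwrite("pics/w4.png",cv2.resize(im[140:360,160:480],None,fx=2.5,fy=2.5,interpolation=cv2.INTER_CUBIC))
```

```text
2.925 [ 493.61486313 -109.28798308  345.78401831] [ 3.14024361 -0.00456727  0.06793341]
tool dx,dy -1.4578797456087806 -0.8889962121878172 turn -0.0010665872057150083
```

View pics/w4.png

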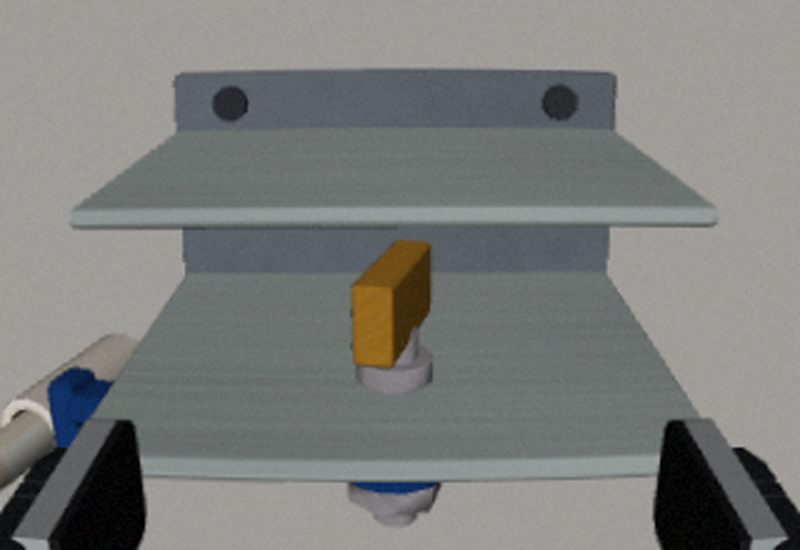

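The front plate's top mid-line is at crop v≈466, the rear's at v≈217, and the head's top face is centred at (372,326). It leans left, as expected.

Emit:
step_arm(
  commands=[
    [[0, 0, 0], 0, 1],
    [[0, 0, 0], 0, 1],
  ],
)

```text
clock: 3.22
eef_pos: [493.9, -109.3, 346.8]
tcp_rot: [3.14, -0.006, 0.068]
contact_force: [1.0, -0.2, -0.4]
opening: 0.998
```

Run:
```python
from h import *
m=camera_model("wrist")
# crop pixel -> point, relative to TCP of the frame; pose at clock 2.925 vs now
s=sense();p,r=s["eef_pos"],s["tcp_rot"];print(s["clock"],p,r)
p0=np.array([493.61,-109.29,345.78]);Rn=m["R"].T
off=-Rn@m["t"]-p; c=p0+off
def P(x,y,z):
    _,d=ray(m,160+x/2.5-.3,140+y/2.5-.3,1);return c+d*(z-c[2])/d[2]
y=.069;ex=np.array([np.cos(y),np.sin(y),0]);ey=np.array([-ex[1],ex[0],0])
f=P(395,466,140);R=[P(72,216,118),P(716,216,118)];H=P(372,326,119)
print("front",f+26*ex,"rear",np.mean(R,0)-25.5*ex,np.linalg.norm(R[0]-R[1]),"head",H-4.5*ey)
d=np.array([492.1,-108.5])-p[:2];print("tool dx,dy",d@ex[:2],-d@ey[:2],"turn",r[2]-.069)
```

```text
3.225 [ 493.90646369 -109.27184887  346.84143055] [ 3.13959759 -0.00643079  0.06833546]
front [ 495.41807812 -108.60680284  140.        ] rear [ 494.34612329 -108.37652399  118.        ] 147.51311429002195 head [ 493.88367512 -107.97173796  119.        ]
tool dx,dy -1.7489497842264088 -0.894559320134385 turn -0.0006645428820231669
```

Emit:
step_arm(
  commands=[
    [[-0.5, -1, 15], 0, 1],
    [[0, 0, 25], 0, 1],
    [[0, 0, 20], 0, 1],
    [[0, 0, 0], 0, 1],
  ],
)

```text
clock: 3.72
eef_pos: [493.1, -108.0, 283.0]
tcp_rot: [3.14, -0.006, 0.069]
contact_force: [-0.8, 0.4, 0.1]
opening: 1.003
```

Run:
```python
from h import *
s=sense();p,r=s["eef_pos"],s["tcp_rot"];print(s["clock"],p,r,s["contact_force"])
y=.069;ex=np.array([np.cos(y),np.sin(y)]);ey=np.array([-ex[1],ex[0]])
d=np.array([493,-108.3])-p[:2];print("tool dx,dy",d@ex,-d@ey,"turn",r[2]-.069)
cv2.imwrite("pics/w5.png",grab_frame("wrist"))
```

```text
3.725 [ 493.09532346 -107.95915495  282.95437322] [ 3.13985782 -0.00561784  0.06859921] [-0.81846386  0.41564299  0.05656385]
tool dx,dy -0.11859628373390223 0.3334618881151254 turn -0.0004007853961252583
```

View pics/w5.png

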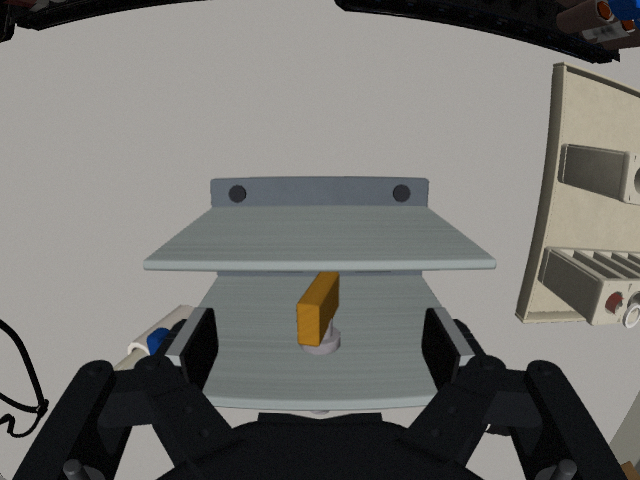

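The gripper is centred: the rear edge centre is at u=319.5 and the head is between the open pads. I'll go down the last stretch.

Emit:
step_arm(
  commands=[
    [[0, 0, 15], 0, 1],
    [[0, 0, 9], 0, 1],
    [[0, 0, 0], 0, 1],
  ],
)

```text
clock: 4.15
eef_pos: [494.0, -108.1, 259.0]
tcp_rot: [3.139, -0.008, 0.069]
contact_force: [-0.3, -0.3, -0.1]
opening: 0.999
```

Emit:
step_arm(
  commands=[
    [[0, 0, 0], 0, 0.5],
    [[0, 0, 0], 0, 0.3],
    [[0, 0, 0], 0, 0.3],
  ],
  force=50,
)

```text
clock: 4.53
eef_pos: [494.4, -108.2, 259.7]
tcp_rot: [3.139, -0.01, 0.069]
contact_force: [0.3, 0.1, -0.6]
opening: 0.376
```

Emit:
step_arm(
  commands=[
    [[0, 0, 0], 0, 0.2],
    [[0, 0, 0], 0, 0],
    [[0, 0, 0], 0, 0],
    [[0, 0, 0], 0, 0],
    [[0, 0, 0], 0, 0],
    [[0, 0, 0], 0, 0],
  ],
)

```text
clock: 5.28
eef_pos: [494.4, -107.8, 260.1]
tcp_rot: [3.139, -0.01, 0.068]
contact_force: [1.2, 1.6, -0.2]
opening: 0.111
```

Run:
```python
from h import *
s=sense();print({k:np.round(s[k],3) for k in("clock","eef_pos","tcp_rot","contact_force","wrist_torque","opening")})
a=grab_frame("wrist");b=grab_frame("side")
cv2.imwrite("pics/w6.png",np.hstack([cv2.resize(a,(420,315)),cv2.resize(b[190:295,305:430],(375,315),interpolation=cv2.INTER_CUBIC)]))
```

```text
{'clock': np.float64(5.275), 'eef_pos': array([ 494.398, -107.795,  260.144]), 'tcp_rot': array([ 3.139, -0.01 ,  0.068]), 'contact_force': array([ 1.22 ,  1.645, -0.197]), 'wrist_torque': array([0.092, 0.017, 0.087]), 'opening': np.float64(0.111)}
```

View pics/w6.png

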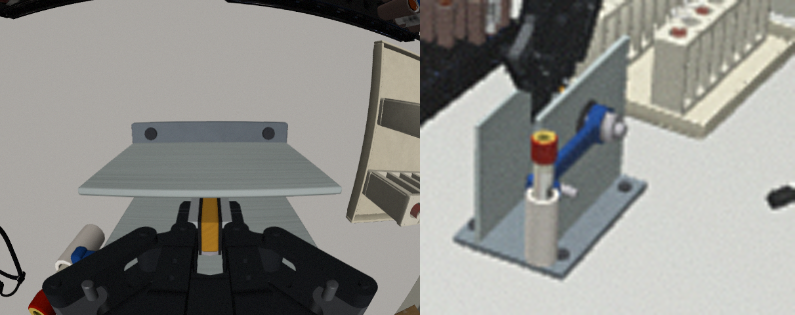

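The head sits squared between the pads, and the 0.11 opening (about 9.4 mm) matches the 10 mm flats. The side crop shows the tube upright. I'll let it settle for a moment and check the levelling numerically from the cap position.

Emit:
step_arm(
  commands=[
    [[0, 0, 0], 0, 0],
    [[0, 0, 0], 0, 0],
    [[0, 0, 0], 0, 0],
    [[0, 0, 0], 0, 0],
  ],
  force=60,
)

```text
clock: 5.88
eef_pos: [494.4, -107.8, 260.2]
tcp_rot: [3.139, -0.01, 0.068]
contact_force: [-1.0, 1.9, -0.1]
opening: 0.109
```

Run:
```python
from h import *
s=sense();print({k:np.round(s[k],3) for k in("clock","eef_pos","tcp_rot","contact_force","wrist_torque","opening")})
a=grab_frame("side");cv2.imwrite("pics/s7.png",a)
m=camera_model("side");y=.069;ex=np.array([np.cos(y),np.sin(y),0]);ey=np.array([-ex[1],ex[0],0]);ez=np.array([0,0,1.])
o=np.array([493,-108.3,0])-23*ex
for n,im in(("before",cv2.imread("pics/side0.png")),("after",a)):
    c=im[225:300,325:365];h=cv2.cvtColor(c,cv2.COLOR_BGR2HSV)
    k=((h[...,0]<8)|(h[...,0]>172))&(h[...,1]>150)&(h[...,2]>50)
    n2,l,st,ce=cv2.connectedComponentsWithStats(k.astype(np.uint8));i=1+np.argmax(st[1:,4]);u=ce[i]+[325,225]
    C,d=ray(m,*u)
    for xb in(-30,):
        t=((o+xb*ex-C)@ex)/(d@ex);p=C+t*d-o;print(n,st[i],u,"bracket y,z",p@ey,p@ez)
for th in(0,.07,.26): print(th,"expect cap centre y,z",114*np.cos(th)+48*np.sin(th),100-114*np.sin(th)+48*np.cos(th))
```

```text
{'clock': np.float64(5.875), 'eef_pos': array([ 494.382, -107.766,  260.174]), 'tcp_rot': array([ 3.139, -0.01 ,  0.068]), 'contact_force': array([-1.005,  1.896, -0.069]), 'wrist_torque': array([0.127, 0.011, 0.06 ]), 'opening': np.float64(0.109)}
before [15 26  8  7 35] [344.11428571 254.28571429] bracket y,z 118.04174152135117 109.08513814414334
after [17 11  9  8 52] [345.55769231 239.96153846] bracket y,z 113.47057233994957 143.53449214739146
0 expect cap centre y,z 114.0 148.0
0.07 expect cap centre y,z 117.07807070107545 139.90896341567867
0.26 expect cap centre y,z 122.50832399815795 117.07953603475096
```

Cap height rose 34 mm (31 expected for the full 0.26 rad) to y 113.5 mm, against 114 mm when level. The grip is steady and the grasp point is about 5 mm from the head's centre, so I'm handing in.

```bash
python3 -c "
from rig import *
print(sign_off());s=sense();print(s['clock'],s['opening'],s['eef_pos'],s['contact_force'])"
```

```text
the job is handed in; nothing more can be done
None
the job is handed in; nothing more can be done
```

I lowered the gripper into the gap behind the front plate and closed it on the bolt head's flats at 60 N. The job was handed in at about 5.9 s with the arm still holding; no verdict was reported.

**Grip:** the opening held steady at 0.11, about 9.3 mm against the 10 mm flats. The grasp point is about 5 mm above the head's centre, and the tool's roll is within 0.003 rad of vertical. The last wrist picture shows the head square between the pads.

**Arm level:** the side camera shows the tube upright. Its cap rose about 34 mm, where 31 mm was expected for the full 0.26 rad of sag. It sits at y 113.5 mm (114 when level).

**Disagreement:** the cap's measured height was 143.5 mm against about 148 mm expected. That could mean up to about 0.04 rad of sag left, still within the 0.07 limit. The same measurement read 8 mm low before the grip, so I took it as a measuring offset.

**Surroundings:** contact force on the tool stayed at about 2 N or less in every reading. I saw no contact with the arm, the tube or the things around them.

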